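# Slide the model's floor board home and lock it

## Task

With a fingertip, push the floor board along the white plinth's rails, without lifting it, until you feel it drop into its notches and lie level. Then push the red turn-button by its brass peg so that it lies straight across the board and locks it in, and leave. Leave the other things on the bench and on the plinth where they are.

Things in the scene. Friction and masses are not known exactly. Their poses are not given: they have to be found in the camera images.
- plinth: White plinth of a model building, fixed, 310 mm along x (-170 to +140) by 260 mm (y), base 15 mm thick. Origin: table level, middle line of the rails. x runs along the rails, the way the board must be pushed; z up. Guide fences along x at y = +-75 to +-95 mm, tops 59 mm above the table. White posts 68 mm high stand on the ledges at (x, y) = (-145, 113), (-145, -113), (115, -113) mm.
- rails (a point): Point on the rails' middle line, above the plinth's origin, level with the tops of the dark runners (40 mm above the table) that lie at |y| = 32 to 64 mm; base only between them. The runners have a notch 7 mm deep and 20 mm long for each foot of the board. Their place differs from run to run: the board drops with its origin at plinth x = 15 to 45 mm, and then meets a firm stop.
- board: Brown loose board, 0.2 to 0.45 kg, 100 (x) by 146 mm (y), 2 mm play to each fence, axes nearly parallel to the plinth's, starts at plinth x = -85 to -50 mm. Origin: centre, at the underside of its four steel feet: 40 mm above the table on the runners, 33 mm once dropped. Plate 12 to 24 mm above the origin. It slides with about 1 to 5 N and drops by itself at the notches, all four feet at once.
- lip (a point): Middle of the rear (-x) face of the blue lip along the board's rear edge, the face to push. The lip is 10 mm thick, 146 mm long, and reaches from 12 to 46 mm above the board's origin (this point: 29 mm above, 50 mm behind).
- turn_button (a joint): Turn-button, angle in rad: 0 = along the plinth's +x, above the fence; negative (to -0.6) = turned outward, away from the board; pi/2 = straight across the board (stop at 1.65). Stays where left; about 1 N at the peg moves it. It clears the dropped board by 3 mm, but runs against the edge of a board that still rides high.
- button_pivot (a point): Pivot axis of the turn-button at the underside of its red bar, on the fence on the plinth's +y side (plinth x = 45, y = 92 mm, 60 mm above the table). The bar is 20 mm wide, 12 mm thick and reaches 75 mm from the pivot (its round end 10 mm the other way).
- button_peg (a point): Centre of the top of the brass peg that stands on the red bar, 65 mm from the pivot; peg 12 mm in diameter, 35 mm high; its top is 107 mm, the bar's top 72 mm above the table.
- jar: small amber jar, 28 mm across, 45 mm tall, standing on the plinth's ledge; origin: centre of its underside; leave it alone
- spare_post: loose white model post, 32 x 32 x 53 mm, on the table; origin: centre of its underside; leave it alone
- copper_dome: loose copper dome for the model, 100 mm across, 66 mm tall; origin: centre of its underside; leave it alone
- hammer: hammer lying on the table; leave it alone
- screwdriver: screwdriver lying on the table; leave it alone
- glue: yellow glue bottle, 60 mm across, 150 mm tall; origin: centre of its underside; leave it alone
- mug: blue mug, 80 mm across, 90 mm tall; origin: centre of its underside; leave it alone
Not all that is in view belongs to the job. What is shaped like the board but green is not meant.

How it is judged:
By the outcome, as a careful person would: the job done as asked, in the order asked, and still so for the second after the job is handed in, with the robot touching nothing.
It also fails if it takes over 48 s, if anything falls off the work surface, if the arm or the gripper's body presses on something with over 40 N, if the wrist force passes 120 N, or if a joint passes its speed limit or range.

## Robot

A 6-joint arm with a two-finger parallel gripper is mounted at the origin on the work surface. World frame = base frame: x ahead of the robot, y to its left, z up, the work surface at z = 0. Lengths are in m, angles in rad, forces in N, time in s.
With the tool pointing down it reaches from about 0.375 to 0.9 m from the base axis. Payload 3.1 kg.
Tool frame: the origin (TCP) lies at the very end of the fingers, on their centre line; the grasp point (between the pads) lies 19 mm behind it; x points along the fingers, z is the direction in which the jaws open and shut, and the axes are right-handed (so a half turn about x gives the same grasp; the last joint's range is limited). The gripper opens to 85 mm and grips with 20 to 120 N. Pads are 22 mm wide; open, the fingers measure 114 mm over their backs; the gripper's body (76 mm by 85 mm) begins 54 mm behind the grasp point. The pads swing forward as they close: fully open they stand 13 mm farther back than shut.
Start: joints at [-1.444, 0.527, 1.433, -0, 1.181, -0.178], TCP at [0.188, -0.596, 0.231] pointing down, gripper open.
Joint ranges: [-3.08, 3.08], [-0.75, 2.2], [0.22, 2.44], [-1.43, 4.57], [0, 2.65], [-2.85, 2.85]. Speed limits (rad/s): [2.79, 2.79, 3.14, 3.14, 3.14, 3.14].

## Interface

Orientations are given as a unit quaternion [x, y, z, w].
In Python, from station import manip, viewer, job gives the robot as it stands.
- The arm moves only by the tool move_arm, never from a script. Its argument "deltas" is one flat list of numbers, 7 for each row, row after row: the finger opening in mm, from 0 to 85.4, then the shift along the tool's x, y, z in mm, then the turn, a rotation vector about the tool's x, y, z in degrees. In form: [jaw, tx, ty, tz, rx, ry, rz, jaw, tx, ty, tz, rx, ry, rz, ...]. A call has 1 to 10 rows; each row shifts and turns the commanded pose from where the row before left it, along the tool's axes as they then stand; what a row does not reach is not made up. A row lasts 1/10 s, in which the tool goes at most 50 mm and 8.59 degrees, less where a joint would pass 70% of its speed; a pose out of reach is approached as far as the arm can. A call is refused whole if a number of a shift passes 50 or a number of a turn 8.59, either way. A call with a gripper value outside its range is refused whole. The fingers move at their own pace and stop on an object; "force" is the grip in N (left out, the last holds). Time passes only in rows, so rows that do not move let the fingers close. It gives the time, the measured TCP pose, the force and the opening at its end, in the units of the state.
- manip.sense(): the state, without advancing time (a new reading comes with each control period).
- viewer.snapshot(name): name is "scene" or "top" or "wrist"; returns a dict with "image" (400x640x3 uint8, red, green, blue), "depth" (400x640 float32, m along the optical axis (not along the pixel's ray), 0 where there is no reading), "fovy" (degrees; the focal length in pixels is half the picture's height over the tangent of half this angle, whatever the lens; pixels are square), "cx", "cy" (the principal point, pixels), "R" (3x3) and "t" (3): a world point X has camera coordinates R X + t. Camera axes: x right, y down, z forward; pixel columns grow to the right and rows downward; lengths in m; the calibration is good to about 2 mm. A picture is of the moment at which its call begins.
- job.sign_off(): hands the job in, once; it reports no verdict.
The state is a dict: "t": time; "q": joint angles; "qd": joint speeds; "tau": joint torques, N m; "tcp_pos": TCP position; "tool_rot": TCP orientation; "force": force on the tool from outside, world axes, zero at the start; "ft_torque": the same for the moment, N m; "finger_gap": opening from 0.0 (shut) to 1.0 (fully open).
Only numpy, scipy, OpenCV 4.12 (cv2) and the standard library are available. Lean on these libraries where they do the work, as an engineer would, in place of code of your own. Each camera call takes 0.05 s, during which the arm holds its last target.

## Working session

There is one attempt and no reset: what is moved stays moved. The work goes in short steps, Python scripts to look and compute and a tool call to move; the robot and the scene stay as the last step left them, time stands still between calls to the robot, and variables do not carry over. Pictures are saved under pics/ and viewed, and the job is handed in when it is done.

Besides the shell and the picture viewer there is one more tool, called after "Emit:" as name(argument=value, ...) on one line, values as JSON. move_arm: Moves the arm, as the interface text tells. Its arguments: {"type":"object","properties":{"deltas":{"type":"array"},"force":{"type":"number"}},"required":["deltas"]}

```bash
ls; mkdir -p pics; cat > h.py <<'E'
import numpy as np, cv2, pickle
from station import manip, viewer, job
def snap(n,tag):
    s=viewer.snapshot(n); cv2.imwrite(f'pics/{tag}.png',s['image'][:,:,::-1]); pickle.dump(s,open(f'pics/{tag}.pkl','wb')); return s
def load(tag): return pickle.load(open(f'pics/{tag}.pkl','rb'))
def f(s): return 200/np.tan(np.radians(s['fovy'])/2)
def w(s,u,v,r=1):
    d=s['depth'][v-r:v+r+1,u-r:u+r+1]; d=np.median(d[d>0]); F=f(s)
    p=np.array([(u-s['cx'])/F*d,(v-s['cy'])/F*d,d]); return s['R'].T@(p-s['t'])
def atz(s,u,v,z):
    F=f(s); r=s['R'].T@np.array([(u-s['cx'])/F,(v-s['cy'])/F,1]); o=-s['R'].T@s['t']
    return o+r*(z-o[2])/r[2]
def proj(s,X):
    c=s['R']@np.array(X)+s['t']; F=f(s); return c[0]/c[2]*F+s['cx'],c[1]/c[2]*F+s['cy']
def crop(tag,u0,v0,u1,v1,k,out):
    im=cv2.imread(f'pics/{tag}.png')[v0:v1,u0:u1]; cv2.imwrite(f'pics/{out}.png',cv2.resize(im,None,fx=k,fy=k,interpolation=cv2.INTER_CUBIC))
E
python3 - <<'E'
from h import *
print(manip.sense())
for n in ('scene','top'): 
    s=snap(n,n+'0'); print(n,s['fovy'],s['cx'],s['cy'],-s['R'].T@s['t'])
E
```

```text
pics
{'t': 0.0, 'q': array([-1.44351377e+00,  5.28453368e-01,  1.43393525e+00,  1.33707268e-06,
        1.18139548e+00, -1.78498886e-01]), 'qd': array([-0.00263882, -0.00011533,  0.00110642, -0.00190155, -0.00127067,
        0.00160908]), 'tau': array([-4.56491271e-04, -4.42353380e+01, -1.78021646e+01, -2.47775688e-04,
        8.38552398e-03,  4.75106887e-06]), 'tcp_pos': array([ 0.18808372, -0.59526038,  0.23033101]), 'tool_rot': array([ 0.4185815 ,  0.57084825, -0.41745748,  0.56978158]), 'force': array([ 0.66933339, -0.19754921,  0.8733875 ]), 'ft_torque': array([-0.00738358, -0.0272945 ,  0.05674925]), 'finger_gap': 1.0010015706057231}
scene 45.88240304394987 312.8929072183331 198.9442874925025 [ 1.23975903 -0.52304668  1.16443256]
top 42.943480801829246 309.51944818179476 199.67924038449982 [ 0.29094955 -0.042387    1.67168905]
```

View pics/scene0.png

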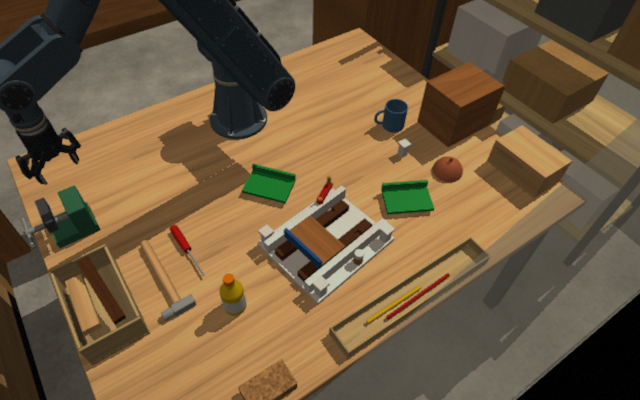

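View pics/top0.png

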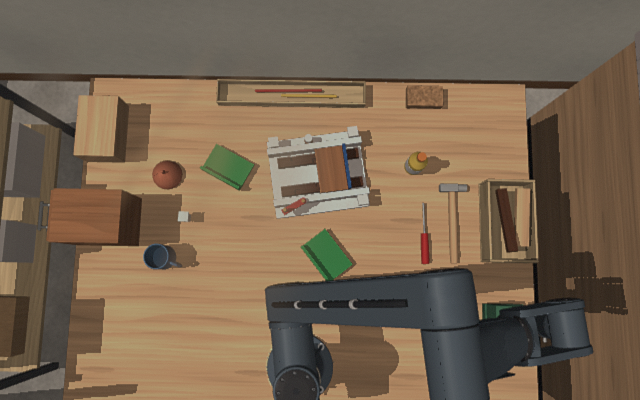

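The brown board with the blue lip is at top (333,169) and scene (317,238). Two green lookalikes are at top (229,166) and (327,254), and they aren't meant. The red button is at top (294,205). I'll confirm in enlarged crops.

```bash
python3 - <<'E'
from h import *
crop('top0',255,115,385,225,6,'c1'); crop('scene0',250,170,405,305,5,'c2')
E
```

```text
(no output)
```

View pics/c1.png

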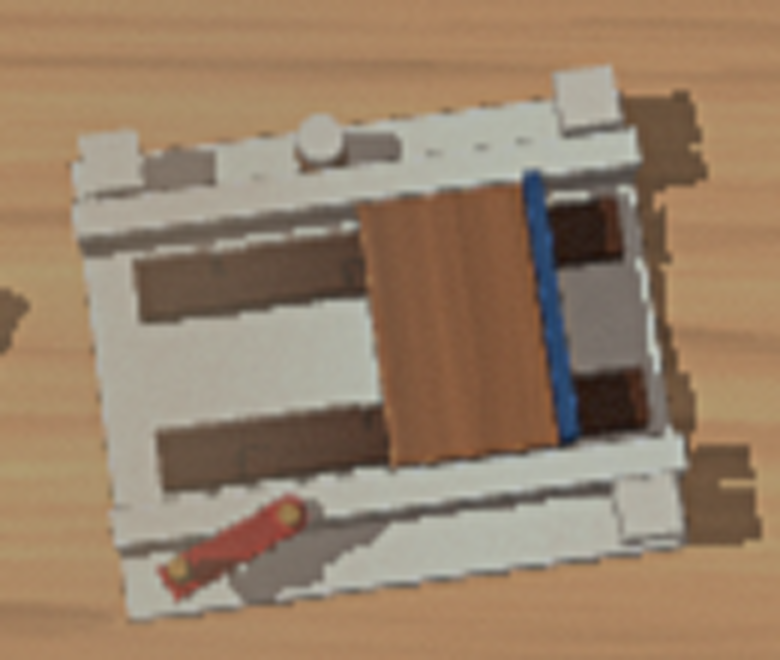

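View pics/c2.png

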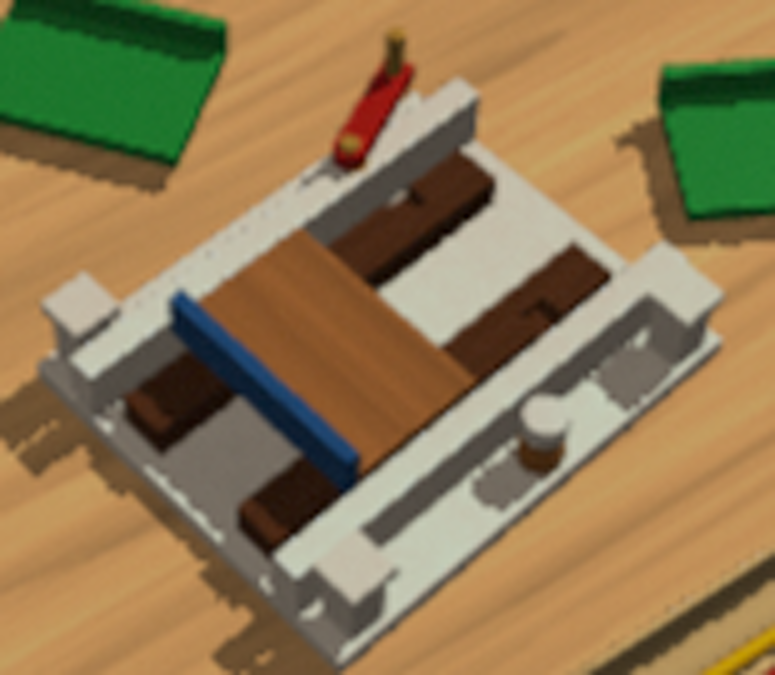

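The crops confirm it: brown plate with a blue lip on the right (−y world) side at c1 (540..577, 170..440). The red bar has its pivot at c1 (291,513) and its peg at (177,568), and it's turned outward. Next I'll fit the plinth pose.

```bash
cat > fit.py <<'E'
from h import *
from scipy.optimize import least_squares
T=load('top0');S=load('scene0')
c1=lambda u,v:(255+u/6-.4,115+v/6-.4)
c2=lambda u,v:(250+u/5-.4,170+v/5-.4)
obs=[(T,c1(645,508),(-.145,.113,.068)),(T,c1(587,97),(-.145,-.113,.068)),(T,c1(108,157),(.115,-.113,.068)),(T,c1(291,513),(.045,.092,.074)),
(T,c1(133,618),(.14,.13,.015)),
(S,c2(81,300),(-.145,.113,.068)),(S,c2(352,567),(-.145,-.113,.068)),(S,c2(688,275),(.115,-.113,.068)),(S,c2(350,143),(.045,.092,.074)),(S,c2(341,665),(-.17,-.13,.010))]
def P(x,p):
    c,s=np.cos(x[2]),np.sin(x[2]); return np.array([x[0]+c*p[0]-s*p[1],x[1]+s*p[0]+c*p[1],p[2]])
def res(x,ob=obs):
    return np.concatenate([np.array(proj(s,P(x,p)))-uv for s,uv,p in ob])
r=least_squares(res,[.5,0,1.5],loss='soft_l1'); x=r.x
rt=least_squares(res,x,args=(obs[:5],)).x; rs=least_squares(res,x,args=(obs[5:],)).x
if __name__=='__main__':
    print(x,rt,rs); print(res(x).reshape(-1,2).round(1))
    def inv(q): 
        c,s=np.cos(x[2]),np.sin(x[2]); d=q[:2]-x[:2]; return [c*d[0]+s*d[1],-s*d[0]+c*d[1],q[2]]
    for n,s,uv,z in [('lip',T,c1(541,172),.086),('lip',T,c1(577,438),.086),('front',T,c1(360,205),.064),('front',T,c1(392,468),.064),('lipS',S,c2(176,295),.086),('lipS',S,c2(347,472),.086),('peg',T,c1(177,568),.107),('peg',S,c2(396,35),.107)]:
        print(n,np.round(inv(atz(s,*uv,z)),4),atz(s,*uv,z).round(4))
    print('piv',P(x,(.045,.092,.06)))
    # depth check on lip and plate
    for uv in [(300,420),(460,330),(560,310)]:
        u,v=c1(*uv); print(uv,np.round(inv(w(T,int(round(u)),int(round(v)))),4))
E
python3 fit.py
```

```text
[ 0.61969329 -0.02899561  1.7239309 ] [ 0.62019287 -0.028407    1.72344021] [ 0.61782352 -0.02916842  1.73356451]
[[ 0.8 -0.3]
 [ 0.2  0. ]
 [ 0.7  0.6]
 [-0.2  0.1]
 [-0.6  0.4]
 [ 0.2  0.3]
 [ 0.7 -0.8]
 [-0.2  3. ]
 [ 0.3 -0.4]
 [-0.   0.1]]
lip [-0.112  -0.0707  0.086 ] [ 0.7067 -0.1289  0.086 ]
lip [-0.1102  0.0743  0.086 ] [ 0.5631 -0.1493  0.086 ]
front [-0.0146 -0.0714  0.064 ] [ 0.6925 -0.0326  0.064 ]
front [-0.0122  0.0736  0.064 ] [ 0.5489 -0.0523  0.064 ]
lipS [-0.1106  0.0703  0.086 ] [ 0.5671 -0.149   0.086 ]
lipS [-0.1184 -0.0775  0.086 ] [ 0.7144 -0.1342  0.086 ]
peg [0.1064 0.1173 0.107 ] [0.4876 0.0583 0.107 ]
peg [0.102  0.1148 0.107 ] [0.4907 0.0543 0.107 ]
piv [0.52190574 0.00144441 0.06      ]
(300, 420) [0.0318 0.0383 0.0394]
(460, 330) [-0.0575  0.0054  0.0646]
(560, 310) [-0.1118  0.0037  0.0837]
```

```bash
cat > plan.py <<'E'
from h import *
from fit import x as X, P
from scipy.spatial.transform import Rotation as Ro
def yaw(deg): # tool down, tool z (jaw) at world heading deg
    zx=np.array([np.cos(np.radians(deg)),np.sin(np.radians(deg)),0]); xx=np.array([0,0,-1.]); return Ro.from_matrix(np.c_[xx,np.cross(zx,xx),zx])
def plan(pt,deg,cur=None):
    s=manip.sense(); p,R=(s['tcp_pos'],Ro.from_quat(s['tool_rot'])) if cur is None else cur
    d=R.inv().apply(np.array(pt)-p)*1000; r=(R.inv()*yaw(deg)).as_rotvec(degrees=True)
    return d.round(1),r.round(2)
def inv(q):
    c,s=np.cos(X[2]),np.sin(X[2]); d=np.array(q[:2])-X[:2]; return np.array([c*d[0]+s*d[1],-s*d[0]+c*d[1],q[2]])
def st():
    s=manip.sense(); R=Ro.from_quat(s['tool_rot']).as_matrix()
    pf=np.r_[inv(np.r_[X[:2]+s['force'][:2],0])[:2],s['force'][2]]
    print('t',round(s['t'],2),'plinth mm',(inv(s['tcp_pos'])*1000).round(1),'F(plinth)',pf.round(1),'jaw heading',np.degrees(np.arctan2(R[1,2],R[0,2])).round(1),'toolx',R[:,0].round(3),'gap',round(s['finger_gap'],2),'q',s['q'].round(2))
E
python3 - <<'E'
from plan import *
st(); h=np.degrees(X[2])
for d in (h+90,h-90):
    print(d, plan(P(X,(-.15,0.001,.2)),d))
print(P(X,(-.15,0.001,.2)))
g=load('top0'); print('glue',w(g,421,157),inv(w(g,421,157)))
E
```

```text
t 0.1 plinth mm [-493.9  512.9  230.4] F(plinth) [-0.1  0.6  0.5] jaw heading -72.5 toolx [-0.     0.002 -1.   ] gap 1.0 q [-1.44  0.53  1.43  0.    1.18 -0.18]
188.77396468293287 (array([  31.1,  558.3, -262. ]), array([ 9.875e+01, -1.000e-01,  8.000e-02]))
8.77396468293287 (array([  31.1,  558.3, -262. ]), array([-8.125e+01, -8.000e-02, -9.000e-02]))
[ 0.64158551 -0.17739282  0.2       ]
glue [ 0.65096533 -0.35869747  0.14900508] [-0.33061376  0.01938556  0.14900508]
```

Emit:
move_arm(deltas=[0,0,0,0,-8.1,0,0,0,0,0,0,-8.1,0,0,0,0,0,0,-8.1,0,0,0,0,0,0,-8.1,0,0,0,0,0,0,-8.1,0,0,0,0,0,0,-8.1,0,0,0,0,0,0,-8.1,0,0,0,0,0,0,-8.1,0,0,0,0,0,0,-8.1,0,0,0,0,0,0,-8.1,0,0])

```text
t: 1.1
tcp_pos: [0.1881, -0.5955, 0.2307]
tool_rot: [-0.054, 0.705, 0.055, 0.705]
force: [-0.3, -0.1, 0.6]
finger_gap: 0.001
```

Emit:
move_arm(deltas=[0,0,26,39,0,0,0,0,0,26,39,0,0,0,0,0,26,39,0,0,0,0,0,26,39,0,0,0,0,0,26,39,0,0,0,0,0,26,39,0,0,0,0,0,26,39,0,0,0,0,0,26,39,0,0,0,0,0,26,39,0,0,0,0,0,26,39,0,0,0])

```text
t: 2.1
tcp_pos: [0.5363, -0.2794, 0.2309]
tool_rot: [-0.052, 0.705, 0.053, 0.705]
force: [0.2, -0.5, -0.6]
finger_gap: -0.001
```

```bash
python3 - <<'E'
from plan import *
st(); print(plan(P(X,(-.15,0.001,.1)),np.degrees(X[2])-90))
E
```

```text
t 2.1 plinth mm [-234.7  120.6  230.9] F(plinth) [-0.5 -0.2 -0.6] jaw heading 8.5 toolx [-0.001  0.    -1.   ] gap -0.0 q [-0.66  0.5   1.49 -0.    1.16 -0.81]
(array([130.9,  85.2, 119.3]), array([-0.25, -0.04, -0.03]))
```

Emit:
move_arm(deltas=[0,0,21,30,-0.2,0,0,0,0,21,30,0,0,0,0,0,21,30,0,0,0,0,0,20,29,0,0,0,0,30,0,0,0,0,0,0,40,0,0,0,0,0,0,40,0,0,0,0,0,0,20,0,0,0,0,0,0,0,0,0,0,0,0])

```text
t: 3.0
tcp_pos: [0.6374, -0.1796, 0.0968]
tool_rot: [-0.052, 0.708, 0.055, 0.702]
force: [-0.2, 0.3, 0.1]
finger_gap: 0.006
```

```bash
python3 - <<'E'
from plan import *
st(); s=snap('wrist','wr1'); s=snap('scene','sc1'); crop('sc1',240,130,410,300,4,'c3')
E
```

```text
t 3.0 plinth mm [-151.5    5.5   96.8] F(plinth) [0.3 0.1 0.1] jaw heading 8.7 toolx [-0.009  0.004 -1.   ] gap 0.01 q [-0.44  0.74  1.43 -0.    0.98 -0.6 ]
```

View pics/c3.png

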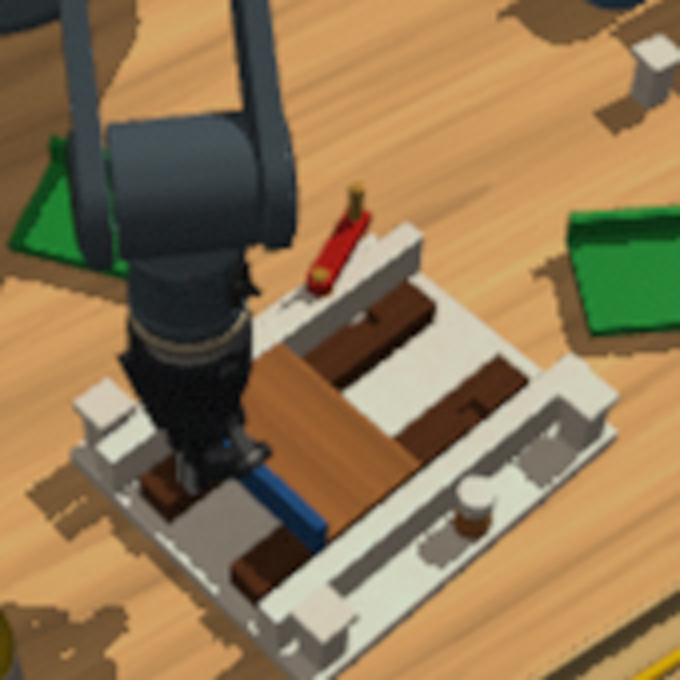

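View pics/wr1.png

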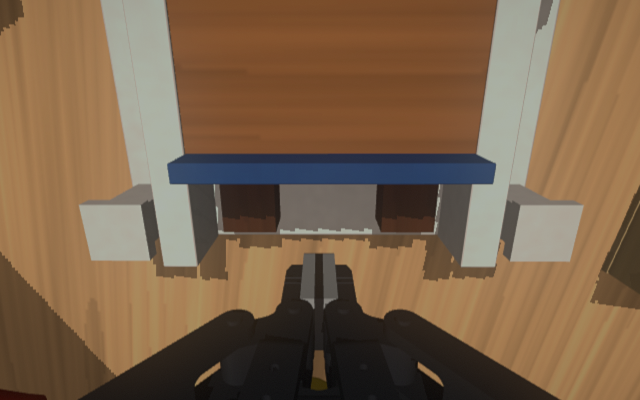

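The wrist view shows the fingertips at (319,255) facing the lip's rear edge (170–493, 182), and the scene view shows the gripper clear of the posts. I'll lower it behind the lip and approach.

Emit:
move_arm(deltas=[0,20,0,2,0,0,0,0,20,0,2,0,0,0,0,16,0,0,0,0,0,0,0,0,0,0,0,0,0,0,8,0,0,0,0,0,0,6,0,0,0,0,0,0,4,0,0,0,0,0,0,0,0,0,0,0])

```text
t: 3.9
tcp_pos: [0.6419, -0.1617, 0.0462]
tool_rot: [-0.054, 0.705, 0.054, 0.705]
force: [-0.3, -0.3, 0.3]
finger_gap: -0.002
```

```bash
python3 - <<'E'
from plan import *
st(); s=snap('wrist','wr2')
E
```

```text
t 3.9 plinth mm [-134.5   -1.7   46.2] F(plinth) [-0.2  0.3  0.3] jaw heading 8.8 toolx [ 0.001 -0.    -1.   ] gap -0.0 q [-0.42  0.81  1.46  0.    0.88 -0.57]
```

View pics/wr2.png

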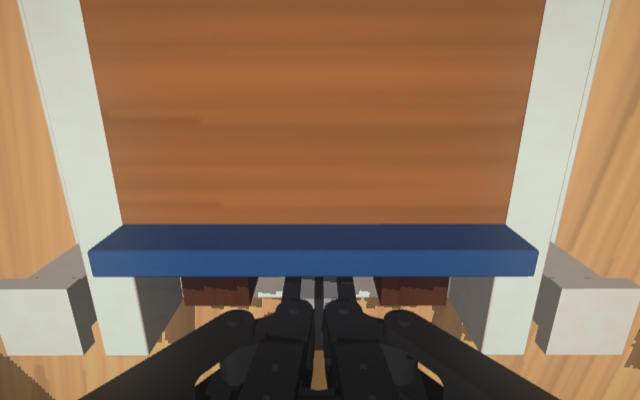

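The finger is behind the lip and centred: lip 91–537, fingers at about 319. Next I'll make contact.

Emit:
move_arm(deltas=[0,5,4,0,0,0,0,0,0,4,0,0,0,0,0,0,4,0,0,0,0,0,0,4,0,0,0,0,0,0,4,0,0,0,0])

```text
t: 4.45
tcp_pos: [0.6387, -0.1429, 0.0403]
tool_rot: [-0.054, 0.705, 0.054, 0.705]
force: [-0.4, -0.4, -0.5]
finger_gap: -0.001
```

```bash
python3 - <<'E'
from plan import *
st()
E
```

```text
t 4.45 plinth mm [-115.5   -1.4   40.3] F(plinth) [-0.3  0.5 -0.5] jaw heading 8.7 toolx [ 0. -0. -1.] gap -0.0 q [-0.39  0.81  1.48 -0.    0.85 -0.54]
```

Emit:
move_arm(deltas=[0,0,4,0,0,0,0,0,0,4,0,0,0,0,0,0,4,0,0,0,0,0,0,4,0,0,0,0])

```text
t: 4.85
tcp_pos: [0.6362, -0.1268, 0.0403]
tool_rot: [-0.054, 0.705, 0.054, 0.705]
force: [-0.1, -1.3, -0.6]
finger_gap: 0.004
```

```bash
python3 - <<'E'
from plan import *
st(); snap('wrist','wr3'); snap('top','t3'); crop('t3',255,115,385,225,6,'c4')
E
```

```text
t 4.85 plinth mm [-99.1  -1.4  40.3] F(plinth) [-1.3  0.3 -0.6] jaw heading 8.7 toolx [ 0. -0. -1.] gap 0.0 q [-0.37  0.8   1.5  -0.    0.84 -0.52]
```

View pics/wr3.png

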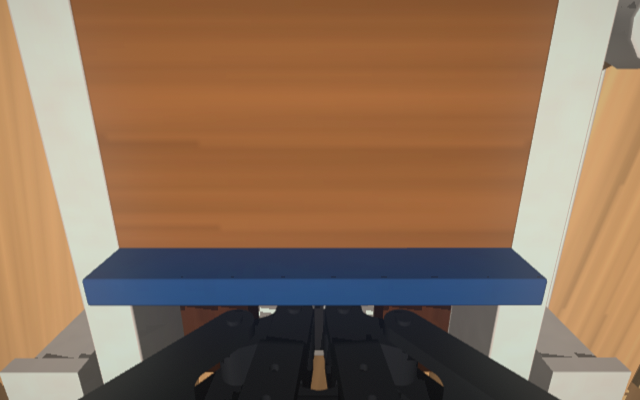

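View pics/c4.png

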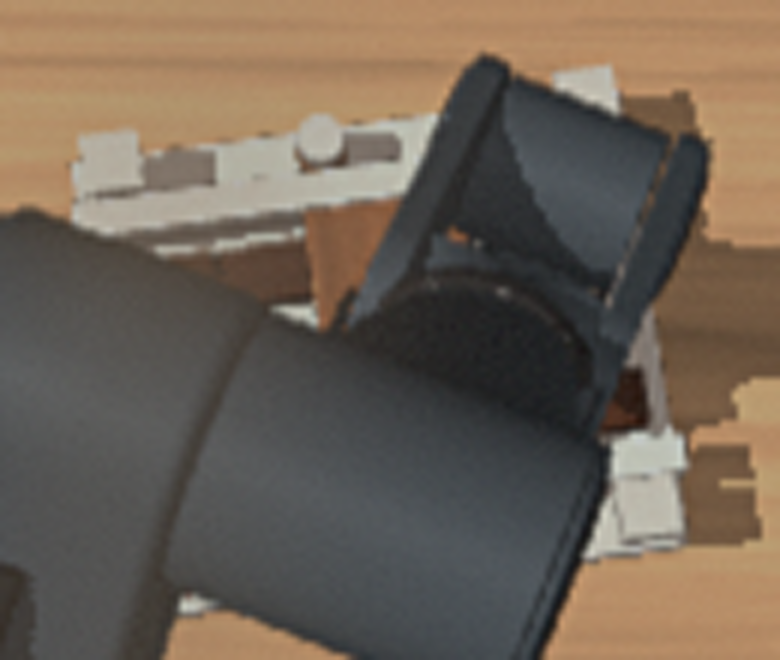

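```bash
python3 - <<'E'
from plan import *
s=load('t3')
for u,v in [(308,210),(318,290)]: print(inv(atz(s,255+u/6-.4,115+v/6-.4,.064)))
w3=load('wr3')
for u,v in [(200,277),(314,277),(430,277)]: print('lipface',inv(w(w3,u,v+14)),inv(w(w3,u,v-14)))
for u,v in [(150,100),(320,100),(490,100),(320,200)]: print('plate',inv(w(w3,u,v)))
w2=load('wr2')
for u,v in [(150,100),(320,100),(490,100),(320,200)]: print('plate0',inv(w(w2,u,v)))
E
```

```text
[ 0.01358481 -0.07243746  0.064     ]
[ 0.01407281 -0.02793606  0.064     ]
lipface [-0.0802805   0.03654316  0.08597911] [-0.07573181  0.03913726  0.07621896]
lipface [-0.08019005  0.00053025  0.08615083] [-0.07564191  0.00063416  0.07643292]
lipface [-0.08025308 -0.03603559  0.08608909] [-0.07589147 -0.03856715  0.0760346 ]
plate [-0.02328472  0.05346608  0.06398411]
plate [-0.02336637 -0.00142566  0.06384941]
plate [-0.02342683 -0.05620837  0.06408478]
plate [-0.05742583 -0.0014217   0.06413556]
plate0 [-0.05906671  0.05569454  0.06450029]
plate0 [-0.05911793 -0.0016182   0.06389596]
plate0 [-0.05912397 -0.0590899   0.06408322]
plate0 [-0.09486769 -0.00165339  0.06407049]
```

The wrist depth reads the plate top at 64.0 mm (riding), so it will show the drop. The board is now at about x=-36 mm, and I'll continue to just short of the earliest notch.

Emit:
move_arm(deltas=[0,0,5,0,0,0,0,0,0,5,0,0,0,0,0,0,5,0,0,0,0,0,0,5,0,0,0,0,0,0,5,0,0,0,0,0,0,5,0,0,0,0,0,0,5,0,0,0,0,0,0,5,0,0,0,0])

```text
t: 5.75
tcp_pos: [0.6302, -0.0872, 0.0404]
tool_rot: [-0.054, 0.705, 0.054, 0.705]
force: [-0.1, -1.7, 0.6]
finger_gap: 0.0
```

```bash
cat >> plan.py <<'E'
def chk(tag):
    st(); s=snap('wrist',tag)
    for u,v in [(200,60),(320,60),(440,60),(320,180)]: print('plate',(inv(w(s,u,v))*1000).round(1))
E
python3 - <<'E'
from plan import *
chk('wr4')
E
```

```text
t 5.75 plinth mm [-59.1  -1.5  40.4] F(plinth) [-1.7  0.3  0.6] jaw heading 8.7 toolx [ 0. -0. -1.] gap 0.0 q [-0.31  0.79  1.53 -0.    0.82 -0.46]
plate [28.8 35.9 64.1]
plate [28.7 -1.5 64. ]
plate [ 28.6 -38.9  64.3]
plate [-10.1  -1.5  64.1]
```

Emit:
move_arm(deltas=[0,0,3,0,0,0,0,0,0,3,0,0,0,0,0,0,3,0,0,0,0,0,0,3,0,0,0,0])

```text
t: 6.2
tcp_pos: [0.6279, -0.0751, 0.0401]
tool_rot: [-0.053, 0.705, 0.054, 0.705]
force: [0.2, 0.6, 0.1]
finger_gap: -0.004
```

```bash
python3 -c "
from plan import *
chk('wr5')"
```

```text
t 6.2 plinth mm [-46.8  -1.1  40.1] F(plinth) [ 0.6 -0.3  0.1] jaw heading 8.7 toolx [-0.001  0.001 -1.   ] gap -0.0 q [-0.3   0.79  1.54  0.    0.81 -0.45]
plate [41.2 36.7 62.6]
plate [41.1 -1.1 62.8]
plate [ 41.  -39.1  62.2]
plate [ 2.  -1.1 62.8]
```

Plate z is 62.6 and the push force is gone, which looks like the start of the drop. I'll hold and look.

Emit:
move_arm(deltas=[0,0,0,0,0,0,0])

```text
t: 6.35
tcp_pos: [0.6277, -0.0748, 0.04]
tool_rot: [-0.053, 0.706, 0.054, 0.705]
force: [-0.3, -0.5, 0.7]
finger_gap: -0.003
```

```bash
python3 -c "
from plan import *
chk('wr6')"
```

```text
t 6.35 plinth mm [-46.5  -1.   40. ] F(plinth) [-0.4  0.4  0.7] jaw heading 8.7 toolx [-0.001  0.001 -1.   ] gap -0.0 q [-0.3   0.79  1.54  0.    0.81 -0.45]
plate [41.6 38.5 57.4]
plate [41.6 -1.  56.5]
plate [ 41.5 -40.5  57.1]
plate [ 0.7 -1.  57.4]
```

It has dropped: plate top is level at 57 mm over all sample points. A gentle nudge should confirm the firm stop.

Emit:
move_arm(deltas=[0,0,2,0,0,0,0,0,0,1,0,0,0,0])

```text
t: 6.6
tcp_pos: [0.6278, -0.0724, 0.0402]
tool_rot: [-0.054, 0.705, 0.054, 0.705]
force: [-0.7, -0.0, -0.5]
finger_gap: 0.004
```

```bash
python3 -c "
from plan import *
chk('wr7')"
```

```text
t 6.6 plinth mm [-44.2  -1.4  40.2] F(plinth) [ 0.1  0.7 -0.5] jaw heading 8.7 toolx [-0.  0. -1.] gap 0.0 q [-0.29  0.79  1.54  0.    0.81 -0.44]
plate [44.  38.3 56.8]
plate [43.9 -1.4 56.8]
plate [ 43.9 -40.9  57.2]
plate [ 3.  -1.4 57.4]
```

Emit:
move_arm(deltas=[0,0,1.5,0,0,0,0,0,0,1.5,0,0,0,0])

```text
t: 6.85
tcp_pos: [0.6275, -0.0697, 0.0403]
tool_rot: [-0.054, 0.705, 0.054, 0.705]
force: [-0.4, -0.1, -0.3]
finger_gap: 0.001
```

```bash
python3 -c "
from plan import *
chk('wr8')"
```

```text
t 6.85 plinth mm [-41.4  -1.5  40.3] F(plinth) [-0.1  0.4 -0.3] jaw heading 8.7 toolx [ 0.  0. -1.] gap 0.0 q [-0.29  0.79  1.54  0.    0.81 -0.44]
plate [46.8 38.1 57.2]
plate [46.7 -1.5 57. ]
plate [ 46.6 -40.9  57.4]
plate [ 5.6 -1.5 56.8]
```

View pics/wr8.png

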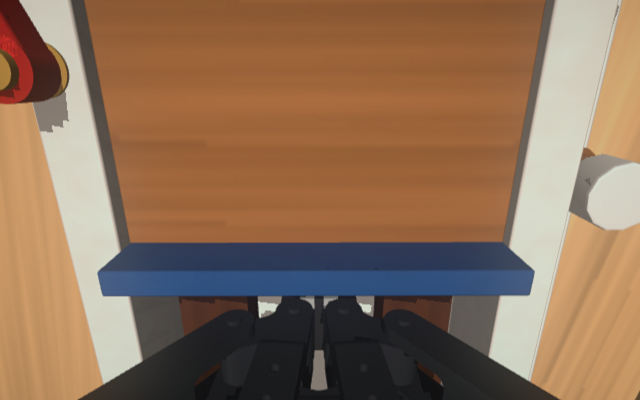

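```bash
python3 - <<'E'
from plan import *
for t in ('wr3','wr5','wr6','wr7','wr8'):
    s=load(t); col=(200,430)
    out=[]
    for u in col:
        # scan rows for the lip rear face: lowest blue pixel
        im=s['image'][:,u].astype(int); b=np.where((im[:,2]>im[:,0]+30)&(im[:,2]>im[:,1]+15))[0]
        v=b.max()-3; out.append((b.min(),b.max(),(inv(w(s,u,v))*1000).round(1)))
    print(t,out)
E
```

```text
wr3 [(np.int64(249), np.int64(305), array([-84.3,  36.9,  86.1])), (np.int64(249), np.int64(305), array([-84.3, -36.4,  86.1]))]
wr5 [(np.int64(247), np.int64(302), array([-31.5,  37.5,  84.9])), (np.int64(248), np.int64(302), array([-31.7, -36.5,  84.6]))]
wr6 [(np.int64(232), np.int64(282), array([-27.5,  39.1,  79. ])), (np.int64(232), np.int64(282), array([-27.5, -37.6,  78.9]))]
wr7 [(np.int64(237), np.int64(288), array([-27.5,  39. ,  79. ])), (np.int64(237), np.int64(288), array([-27.5, -38.2,  79.1]))]
wr8 [(np.int64(244), np.int64(295), array([-27.5,  39.3,  79. ])), (np.int64(244), np.int64(295), array([-27.6, -38.7,  79. ]))]
```

Emit:
move_arm(deltas=[0,0,1.0,0,0,0,0,0,0,1.0,0,0,0,0])

```text
t: 7.1
tcp_pos: [0.6273, -0.0681, 0.0404]
tool_rot: [-0.054, 0.705, 0.054, 0.705]
force: [0.8, -2.1, -0.3]
finger_gap: -0.001
```

```bash
python3 -c "
from plan import *
chk('wr9')
s=load('wr9')
for u in (200,430):
    im=s['image'][:,u].astype(int); b=np.where((im[:,2]>im[:,0]+30)&(im[:,2]>im[:,1]+15))[0]
    print((inv(w(s,u,b.max()-3))*1000).round(1))
"
```

```text
t 7.1 plinth mm [-39.8  -1.6  40.4] F(plinth) [-2.2 -0.5 -0.3] jaw heading 8.7 toolx [ 0.    -0.001 -1.   ] gap -0.0 q [-0.28  0.79  1.55 -0.    0.81 -0.44]
plate [48.3 38.1 57. ]
plate [48.3 -1.5 57. ]
plate [ 48.3 -41.3  56.5]
plate [ 7.1 -1.6 56.7]
[-27.2  39.2  79.5]
[-27.3 -39.   78.7]
```

Emit:
move_arm(deltas=[0,0,1.0,0,0,0,0,0,0,0,0,0,0,0])

```text
t: 7.35
tcp_pos: [0.6272, -0.067, 0.0404]
tool_rot: [-0.054, 0.705, 0.054, 0.705]
force: [0.4, -1.8, 0.2]
finger_gap: 0.001
```

```bash
python3 -c "
from plan import *
chk('wr10')
s=load('wr10')
for u in (200,430):
    im=s['image'][:,u].astype(int); b=np.where((im[:,2]>im[:,0]+30)&(im[:,2]>im[:,1]+15))[0]
    print((inv(w(s,u,b.max()-3))*1000).round(1))
"
```

```text
t 7.35 plinth mm [-38.8  -1.6  40.4] F(plinth) [-1.8 -0.1  0.2] jaw heading 8.7 toolx [ 0. -0. -1.] gap 0.0 q [-0.28  0.79  1.55 -0.    0.81 -0.44]
plate [49.4 37.8 57.7]
plate [49.4 -1.6 57. ]
plate [ 49.3 -41.3  56.9]
plate [ 8.2 -1.6 56.8]
[-26.2  39.1  79.4]
[-26.  -38.9  79.2]
```

The board still slides within the notch's play. I'll carry on to the stop in 1 mm steps.

Emit:
move_arm(deltas=[0,0,1.0,0,0,0,0,0,0,1.0,0,0,0,0,0,0,0,0,0,0,0])

```text
t: 7.7
tcp_pos: [0.6267, -0.0647, 0.0403]
tool_rot: [-0.054, 0.705, 0.054, 0.705]
force: [0.1, -1.9, -0.2]
finger_gap: -0.002
```

```bash
python3 -c "
from plan import *
chk('wr11')
s=load('wr11')
for u in (200,430):
    im=s['image'][:,u].astype(int); b=np.where((im[:,2]>im[:,0]+30)&(im[:,2]>im[:,1]+15))[0]
    print((inv(w(s,u,b.max()-3))*1000).round(1))
"
```

```text
t 7.7 plinth mm [-36.4  -1.5  40.3] F(plinth) [-1.9  0.2 -0.2] jaw heading 8.7 toolx [ 0.  0. -1.] gap -0.0 q [-0.28  0.79  1.55  0.    0.81 -0.43]
plate [51.8 38.1 57.1]
plate [51.8 -1.5 57.1]
plate [ 51.7 -41.1  57.2]
plate [10.6 -1.5 56.9]
[-23.6  39.3  79.1]
[-23.5 -38.7  79.3]
```

Emit:
move_arm(deltas=[0,0,1.0,0,0,0,0,0,0,1.0,0,0,0,0,0,0,0,0,0,0,0])

```text
t: 8.05
tcp_pos: [0.6269, -0.0644, 0.0405]
tool_rot: [-0.055, 0.705, 0.053, 0.705]
force: [-0.4, -6.4, -0.5]
finger_gap: 0.003
```

```bash
python3 -c "
from plan import *
chk('wr12')
s=load('wr12')
for u in (200,430):
    im=s['image'][:,u].astype(int); b=np.where((im[:,2]>im[:,0]+30)&(im[:,2]>im[:,1]+15))[0]
    print((inv(w(s,u,b.max()-3))*1000).round(1))
"
```

```text
t 8.05 plinth mm [-36.1  -1.7  40.5] F(plinth) [-6.3  1.4 -0.5] jaw heading 8.8 toolx [ 0.001 -0.003 -1.   ] gap 0.0 q [-0.28  0.78  1.55 -0.    0.81 -0.43]
plate [52.1 38.  56.8]
plate [52.1 -1.6 57. ]
plate [ 52.  -41.3  56.9]
plate [11.1 -1.7 57.5]
[-23.5  39.1  79.5]
[-23.1 -38.9  79.5]
```

Firm stop felt: 6 N with no further motion. The board sits level at 57 mm plate height, lip rear at x=-24. Now I'll back off, rise, and go to the outer side of the peg.

Emit:
move_arm(deltas=[0,0,-8,0,0,0,0,0,0,-10,0,0,0,0,0,-30,0,0,0,0,0,0,-45,0,0,0,0,0,0,-45,0,0,0,0,0,0,0,32,-33,0,0,0,0,0,32,-33,0,0,0,0,0,32,-33,0,0,0,0,0,32,-33,0,0,0,0,0,32,-33,0,0,0])

```text
t: 9.1
tcp_pos: [0.4402, 0.0533, 0.1605]
tool_rot: [-0.053, 0.705, 0.054, 0.705]
force: [-0.3, 0.2, -0.1]
finger_gap: -0.0
```

Emit:
move_arm(deltas=[0,0,0,0,0,0,0,0,0,0,0,0,0,0])

```text
t: 9.3
tcp_pos: [0.4414, 0.053, 0.1606]
tool_rot: [-0.054, 0.705, 0.054, 0.705]
force: [1.3, -0.1, 1.1]
finger_gap: 0.001
```

```bash
python3 - <<'E'
from plan import *
st(); snap('wrist','wr13'); snap('scene','sc13'); crop('sc13',240,130,410,300,4,'c13')
print(plan(P(X,(.107,.160,.080)),np.degrees(X[2])-90))
E
```

```text
t 9.3 plinth mm [108.2 163.7 160.6] F(plinth) [-0.3 -1.3  1.1] jaw heading 8.8 toolx [ 0.001  0.    -1.   ] gap 0.0 q [-0.13  0.41  1.95  0.    0.79 -0.29]
(array([80.7,  0.2,  1.4]), array([-0.08,  0.15,  0.04]))
```

View pics/wr13.png

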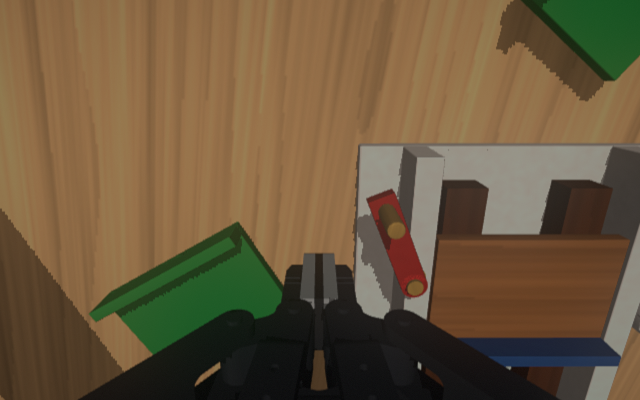

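View pics/c13.png

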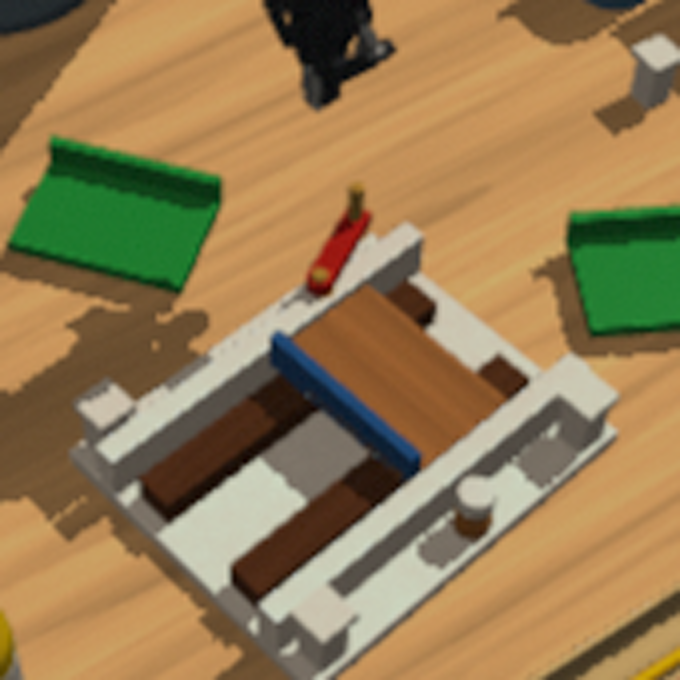

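The wrist view shows the peg top at (397,230), the pivot screw at (415,288), the board dropped, and the fingertip at (319,257) on the outer side. I'll measure the peg from here.

```bash
python3 - <<'E'
from plan import *
s=load('wr13'); print((inv(atz(s,397,230,.107))*1000).round(1),(inv(w(s,397,230))*1000).round(1)); print((inv(atz(s,415,288,.074))*1000).round(1),(inv(w(s,415,288))*1000).round(1))
E
```

```text
[104.3 117.3 107. ] [104.4 117.3 107.2]
[42.9 92.7 74. ] [43.9 93.2 75.5]
```

Emit:
move_arm(deltas=[0,30,0,0,0,0,0,0,30,0,0,0,0,0,0,20,0,0,0,0,0,0,0,0,6,0,0,0,0,0,0,6,0,0,0,0,0,0,6,0,0,0,0,0,0,0,0,0,0])

```text
t: 10.1
tcp_pos: [0.4625, 0.0549, 0.0815]
tool_rot: [-0.054, 0.703, 0.053, 0.707]
force: [0.6, -0.7, -0.3]
finger_gap: 0.002
```

```bash
python3 - <<'E'
from plan import *
st(); snap('wrist','wr14'); snap('scene','sc14'); crop('sc14',280,110,400,230,5,'c14')
E
```

```text
t 10.1 plinth mm [106.9 142.6  81.5] F(plinth) [-0.8 -0.5 -0.3] jaw heading 8.7 toolx [ 0.005 -0.001 -1.   ] gap 0.0 q [-0.12  0.58  1.96  0.    0.6  -0.27]
```

View pics/wr14.png

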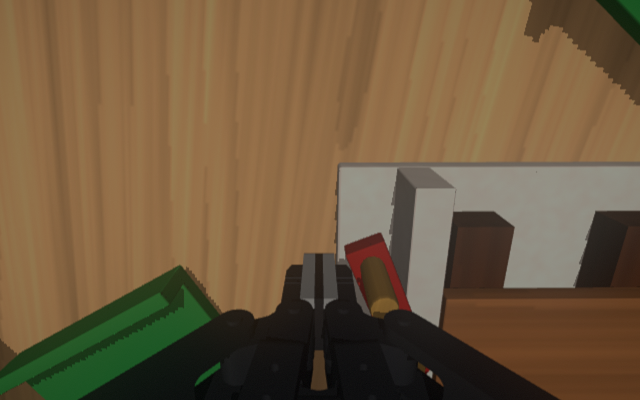

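View pics/c14.png

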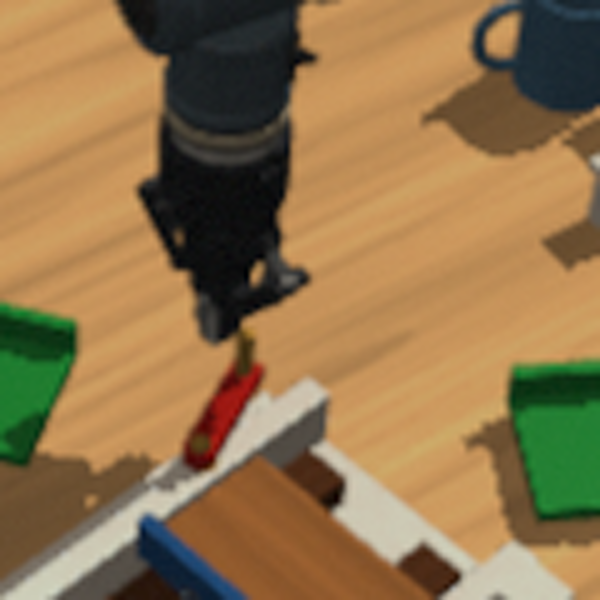

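```bash
python3 - <<'E'
from plan import *
s=load('wr14')
for u,v in [(293,275),(345,275),(345,300),(350,285),(318,258),(330,262),(345,320),(355,340),(390,320),(405,322),(430,335),(480,370),(384,308)]:
    try: print((u,v),(inv(w(s,u,v,0))*1000).round(1))
    except Exception as e: print((u,v),'none')
E
```

```text
(293, 275) [113.8 153.6  97.3]
(345, 275) [113.8 132.5  97.4]
(345, 300) [118.9 134.4 121.9]
(350, 285) [113.3 131.  104. ]
(318, 258) [118.  143.4  90.8]
(330, 262) [117.9 138.5  94.1]
(345, 320) [118.9 135.2 132.4]
(355, 340) [123.8 133.7 146.9]
(390, 320) [119.  121.4 132.6]
(405, 322) [120.6 117.6 135.6]
(430, 335) [119.3 111.2 139.6]
(480, 370) [118.8 102.1 152.2]
(384, 308) [105.1 117.9 107.2]
```

The linkages stand 25 mm above the peg top, so they're clear. The finger's back face is 12 mm from its axis and the gap to the peg is about 8 mm. Pushing toward the fence line:

Emit:
move_arm(deltas=[0,0,0,6,0,0,0,0,0,0,6,0,0,0,0,0,0,6,0,0,0,0,0,0,6,0,0,0,0,0,0,6,0,0,0,0,0,0,3,0,0,0])

```text
t: 10.8
tcp_pos: [0.4932, 0.0603, 0.0803]
tool_rot: [-0.054, 0.705, 0.054, 0.705]
force: [-0.4, 0.2, 0.3]
finger_gap: -0.001
```

```bash
python3 - <<'E'
from plan import *
st(); snap('wrist','wr15')
E
```

```text
t 10.8 plinth mm [107.5 111.4  80.3] F(plinth) [0.3 0.4 0.3] jaw heading 8.7 toolx [ 0.001 -0.    -1.   ] gap -0.0 q [-0.1   0.61  1.88  0.    0.65 -0.26]
```

View pics/wr15.png

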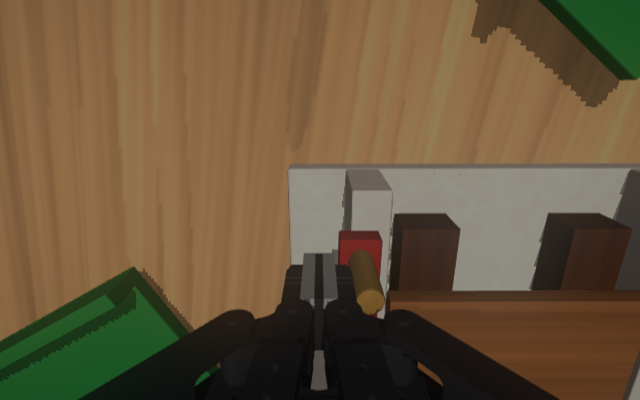

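The bar now lies along the fence (angle about 0) with the peg against the fingertip's side (360,270). Next I'll swing it about the pivot, turning the tool along with it.

Emit:
move_arm(deltas=[0,0,1.9,8.6,7.5,0,0,0,0,1.9,8.6,7.5,0,0,0,0,1.9,8.6,7.5,0,0,0,0,1.9,8.6,7.5,0,0,0,0,1.9,8.6,7.5,0,0])

```text
t: 11.35
tcp_pos: [0.5354, 0.0652, 0.0802]
tool_rot: [0.178, 0.685, -0.177, 0.684]
force: [-0.7, 1.3, 0.3]
finger_gap: -0.0
```

```bash
python3 - <<'E'
from plan import *
st(); snap('wrist','wr16')
E
```

```text
t 11.35 plinth mm [105.9  69.   80.2] F(plinth) [1.4 0.4 0.3] jaw heading -29.1 toolx [-0.  0. -1.] gap -0.0 q [-0.09  0.64  1.77  0.    0.73  0.42]
```

View pics/wr16.png

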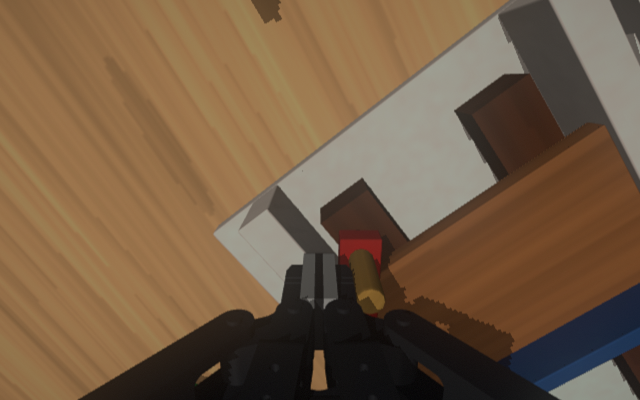

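The peg stays at the same spot on the finger (365,275), at roughly 38°. Continuing:

Emit:
move_arm(deltas=[0,0,1.9,8.6,7.5,0,0,0,0,1.9,8.6,7.5,0,0,0,0,1.9,8.6,7.5,0,0,0,0,1.9,8.6,7.5,0,0,0,0,1.9,8.6,7.5,0,0,0,0,1.9,8.6,7.5,0,0])

```text
t: 12.0
tcp_pos: [0.5773, 0.0353, 0.0802]
tool_rot: [0.425, 0.565, -0.425, 0.565]
force: [-1.5, 0.8, 0.8]
finger_gap: -0.001
```

```bash
python3 - <<'E'
from plan import *
st(); snap('wrist','wr17')
E
```

```text
t 12.0 plinth mm [70.  32.1 80.2] F(plinth) [1.  1.3 0.8] jaw heading -73.9 toolx [-0.  0. -1.] gap -0.0 q [-0.13  0.68  1.67  0.    0.8   1.16]
```

View pics/wr17.png

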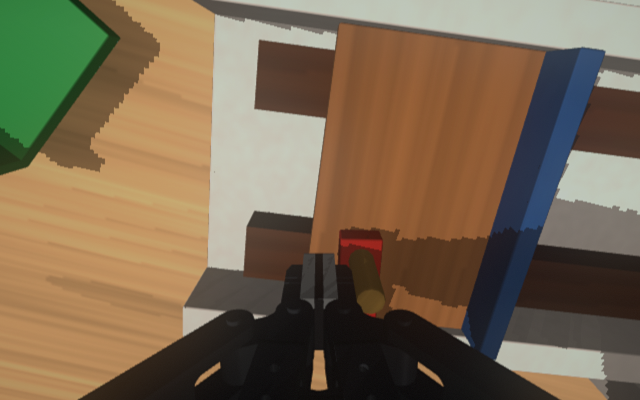

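```bash
python3 - <<'E'
from plan import *
for t,uv in (('wr15',(371,301)),('wr16',(371,300)),('wr17',(371,301))):
    s=load(t); p=inv(atz(s,*uv,.107))*1000; print(t,p.round(1),'a deg',np.degrees(np.arctan2(92-p[1],p[0]-45)), (inv(w(s,*uv))*1000).round(1))
# bar direction: red end edges
crop('wr17',300,210,420,330,5,'c17')
E
```

```text
wr15 [109.6  92.  107. ] a deg -0.024214479694440565 [109.8  92.1 107.3]
wr16 [ 95.6  52.1 107. ] a deg 38.274489151413 [ 95.8  52.  107.3]
wr17 [ 50.2  27.8 107. ] a deg 85.35461719077895 [ 50.2  27.7 107.1]
```

View pics/c17.png

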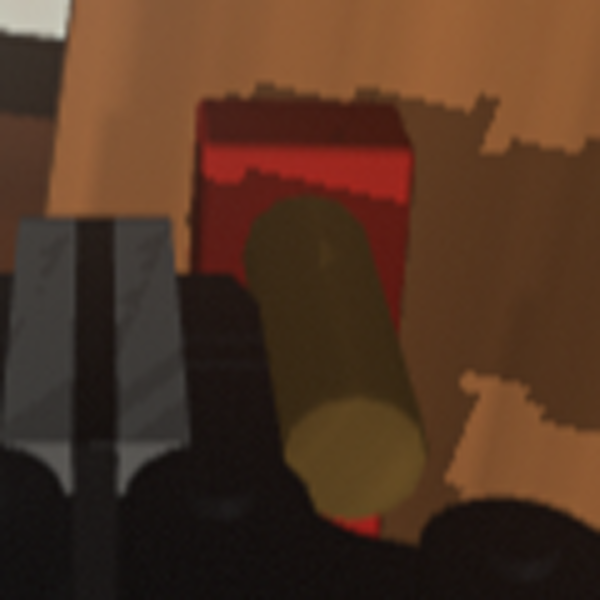

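The peg is at 85.4°. One more small turn:

Emit:
move_arm(deltas=[0,0,1,2.7,2.3,0,0,0,0,1,2.6,2.3,0,0,0,0,0,0,0,0,0])

```text
t: 12.35
tcp_pos: [0.5807, 0.0305, 0.0803]
tool_rot: [0.446, 0.549, -0.446, 0.549]
force: [-1.1, 0.1, -0.1]
finger_gap: -0.002
```

```bash
python3 - <<'E'
from plan import *
st(); snap('wrist','wr18')
crop('wr18',300,210,420,330,5,'c18')
s=load('wr18'); p=inv(atz(s,371,301,.107))*1000; print(p, np.degrees(np.arctan2(92-p[1],p[0]-45)))
E
```

```text
t 12.35 plinth mm [64.8 29.4 80.3] F(plinth) [ 0.2  1.  -0.1] jaw heading -78.2 toolx [ 0. -0. -1.] gap -0.0 q [-0.14  0.68  1.66 -0.    0.8   1.23]
[ 44.72493594  26.73083768 107.        ] 90.24146037218884
```

View pics/c18.png

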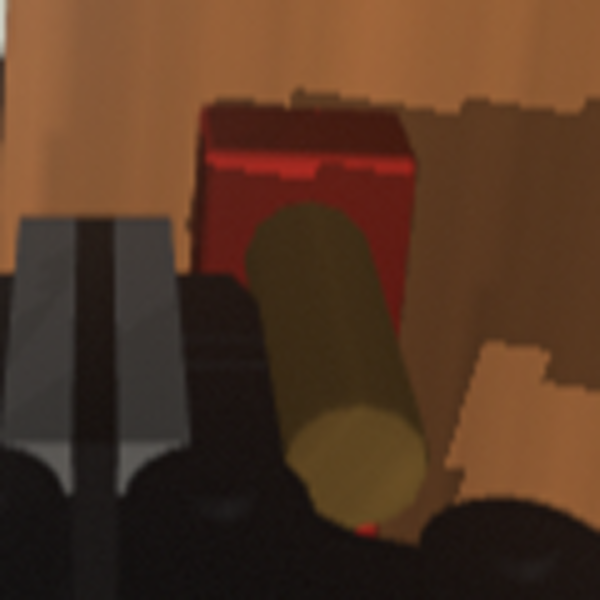

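The peg is at about 90°. I'll back straight off, rise, and inspect from a clear pose.

Emit:
move_arm(deltas=[0,0,0,-8,0,0,0,0,0,0,-12,0,0,0,0,-40,0,0,0,0,0,0,-50,0,0,0,0,0,0,-50,0,0,0,0,0,0,0,-40,0,0,0,0,0,0,-40,0,0,0,0,0,-40,0,0,0,0,0,0,-40,0,0,0,0,0,0,0,0,0,0,0])

```text
invalid input at $.deltas: expected a multiple of 7 numbers
```

```bash
python3 - <<'E'
from plan import *
st(); snap('wrist','wr19'); snap('scene','sc19'); snap('top','t19'); crop('sc19',250,170,405,305,5,'c19'); crop('t19',255,115,385,225,6,'c20')
E
```

```text
t 12.4 plinth mm [64.9 29.5 80.3] F(plinth) [-0.3 -0.1 -0.6] jaw heading -78.2 toolx [ 0. -0. -1.] gap -0.0 q [-0.14  0.68  1.66 -0.    0.8   1.23]
```

View pics/wr19.png

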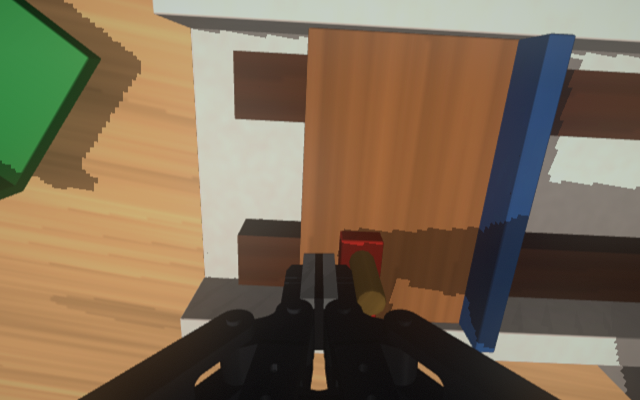

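View pics/c19.png

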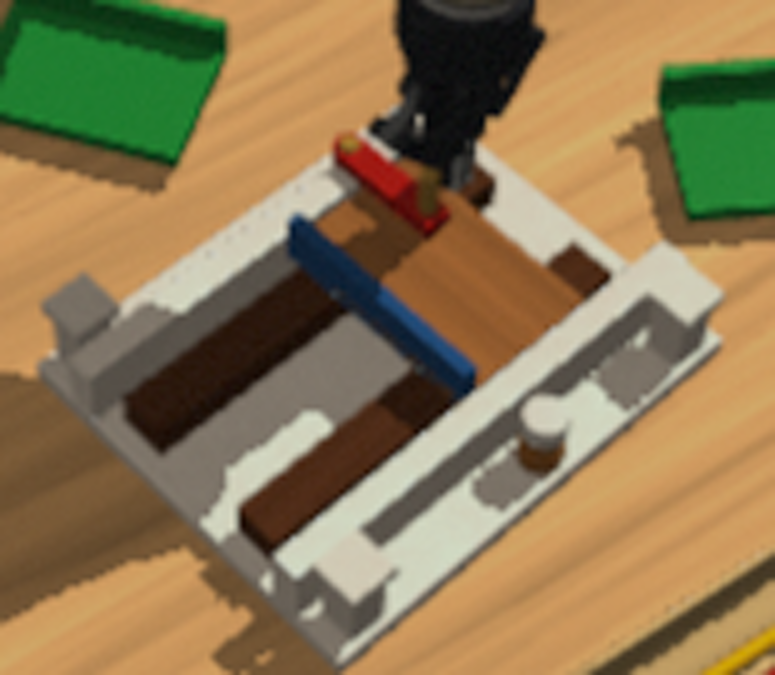

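View pics/c20.png

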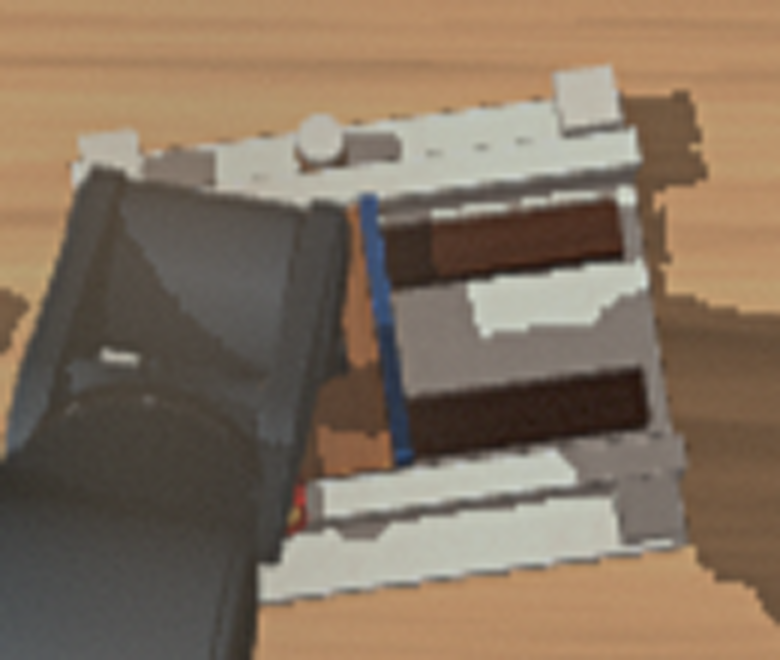

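The call was refused because I miscounted numbers in a row, so nothing moved. The pictures do show the bar across the board with the peg against the finger. Re-sending:

Emit:
move_arm(deltas=[0,0,0,-8,0,0,0,0,0,0,-12,0,0,0,0,-40,0,0,0,0,0,0,-50,0,0,0,0,0,0,-50,0,0,0,0,0,0,0,-40,0,0,0,0,0,0,-40,0,0,0,0,0,0,-30,0,0,0,0,0,0,0,0,0,0,0])

```text
t: 13.45
tcp_pos: [0.4633, 0.0295, 0.22]
tool_rot: [0.446, 0.55, -0.448, 0.546]
force: [-0.3, 0.5, 0.2]
finger_gap: -0.003
```

```bash
python3 - <<'E'
from plan import *
st(); snap('wrist','wr20'); snap('scene','sc20'); snap('top','t20'); crop('sc20',250,170,405,305,5,'c21'); crop('t20',255,115,385,225,6,'c22')
E
```

```text
t 13.45 plinth mm [ 81.6 145.7 220. ] F(plinth) [0.5 0.2 0.2] jaw heading -78.3 toolx [-0.006  0.001 -1.   ] gap -0.0 q [-0.18  0.33  1.83 -0.    0.98  1.19]
```

View pics/wr20.png

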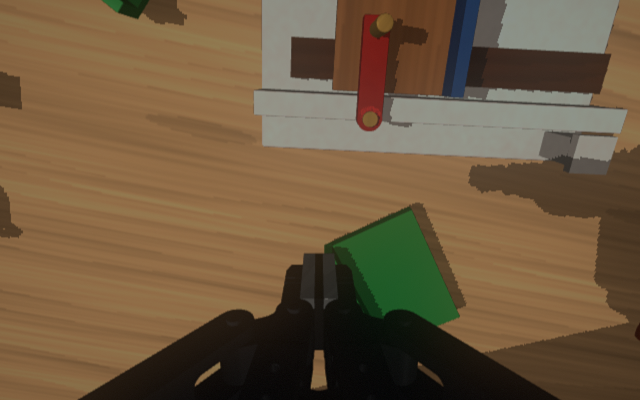

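View pics/c21.png

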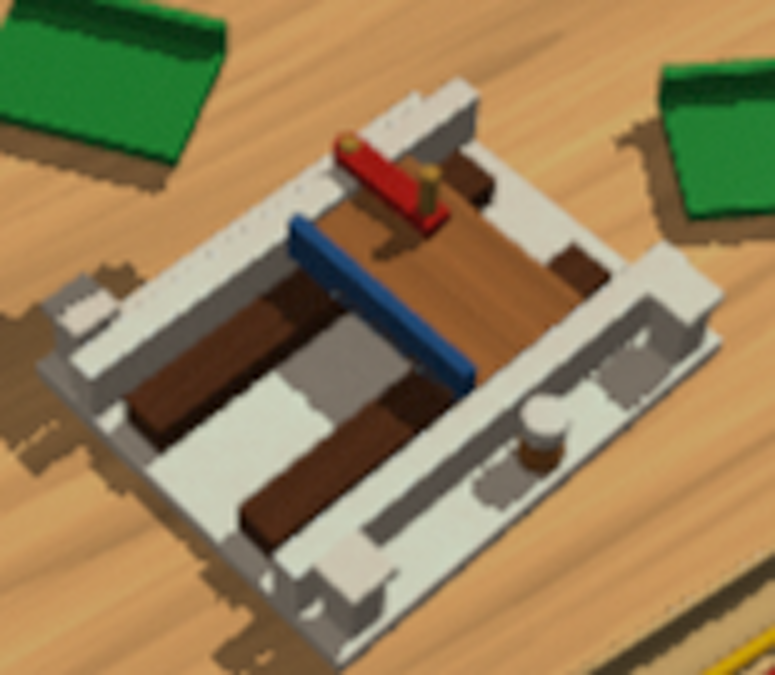

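View pics/c22.png

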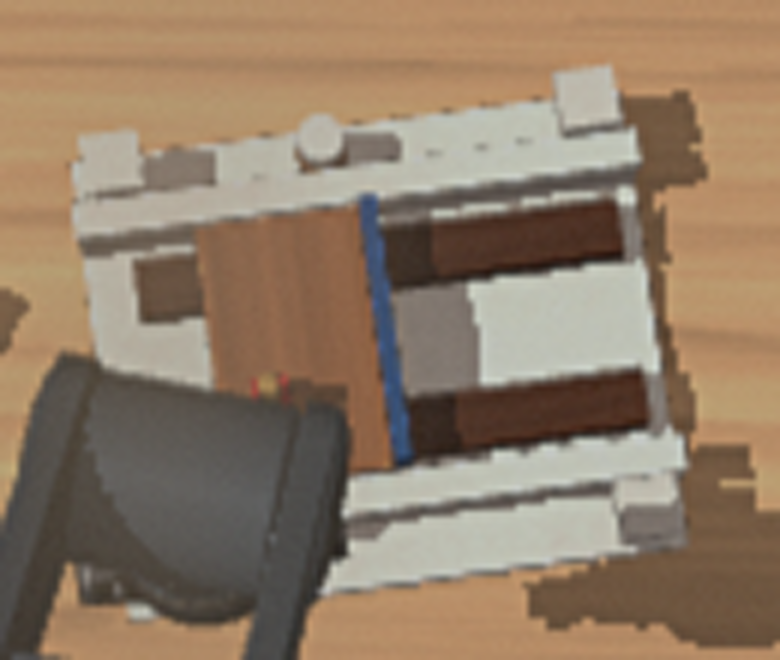

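Bar across the board: pivot (370,119), peg (385,24) in the wrist view. Next I'll measure the angle against the fence and check the plate height and the other items.

```bash
python3 - <<'E'
from plan import *
s=load('wr20'); a=inv(atz(s,385,24,.107))*1000; b=inv(atz(s,370,119,.075))*1000; print(a.round(1),b.round(1),'deg',np.degrees(np.arctan2(b[1]-a[1],a[0]-b[0])),'vs nominal pivot',np.degrees(np.arctan2(92-a[1],a[0]-45)))
# fence direction in this view: inner top edges z=.059
p=inv(atz(s,255,91,.059)); q=inv(atz(s,625,109,.059)); print('fence dir err deg',np.degrees(np.arctan2((p-q)[1],(p-q)[0])))
# bar edges at z=.072
hsv=cv2.cvtColor(s['image'],cv2.COLOR_RGB2HSV); m=((hsv[...,0]<6)|(hsv[...,0]>174))&(hsv[...,1]>180)&(hsv[...,2]>110)
pts=[]
for v in range(40,105,5):
    c=np.where(m[v,330:420])[0]+330
    if len(c): pts.append([inv(atz(s,c.min(),v,.072))[:2],inv(atz(s,c.max(),v,.072))[:2]])
pts=np.array(pts)*1000
for k in (0,1): 
    f_=np.polyfit(pts[:,k,1],pts[:,k,0],1); print('edge slope deg',np.degrees(np.arctan(f_[0])), pts[0,k].round(1),pts[-1,k].round(1))
for u,v in [(340,30),(345,70),(430,30),(430,70)]: print('plate',(inv(w(s,u,v))*1000).round(1))
T0=load('top0');T=load('t20'); d=cv2.absdiff(T0['image'],T['image']).max(2)
cv2.imwrite('pics/diff.png',d)
E
```

```text
[ 44.3  29.  107. ] [43.5 93.2 75. ] deg 89.25799067120761 vs nominal pivot 90.65377799301255
fence dir err deg 0.1843257730814829
edge slope deg -0.48054491356673096 [53.9 36. ] [53.1 79.3]
edge slope deg -1.0404170170280689 [36.  35.1] [35.  78.4]
plate [70.8 28.4 57.1]
plate [64.7 57.5 57.4]
plate [ 0.6 24.9 56.5]
plate [-3.6 54.  57.1]
```

View pics/diff.png

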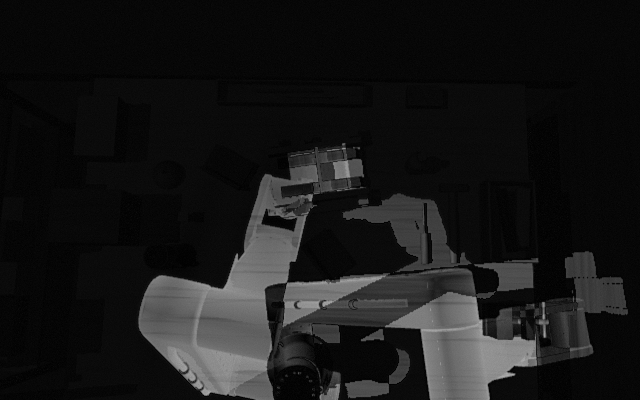

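The bar is within about 1° of straight across, the plate is level at 57 mm, and only the board, the button and the arm with its shadow changed in the picture difference. Handing in.

```bash
python3 -c "
from h import *
print(job.sign_off())"
```

```text
the job is handed in; nothing more can be done
None
```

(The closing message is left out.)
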